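Stack the washed sharpening stones crosswise to dry

TASK

Stack the washed razor sharpening stones crosswise on the wooden drying rack so that air reaches them all. First slide the two stones that lie in the rack apart until each lies squarely against its own end bar; then lay the other two big stones across them, one over the left ends and one over the right ends, square and flush with the lower stones, and finally lay the small hone across the middle of those two, parallel to the bottom pair. Set the stones down, do not drop them, and leave the razor case, the gel jar and the phone alone.

Things in the scene. Friction and masses are not known exactly. Their poses are not given: they have to be found in the camera images.
- rack: fixed pale wooden rack 210 (x) x 180 (y) mm, open in the middle; origin: centre of its footprint on the worktop, z up. Two rails 22 wide run along x at y = -60 and +60, tops at z = 28; at each end a bar along y, 14 thick, inner faces at x = -91 and +91, tops at z = 38. A 45 wide stone against a bar has its centre at x = -68.5 or +68.5
- near_stone: grey two-layer sharpening stone lying across the rails on the robot's half of the rack (rack x below 0), 180 mm long x 45 wide x 20 high, 0.32 kg; origin at the centre of its underside, x along its length, z up; its length runs along the rack's y
- far_stone: the same kind of stone on the far half of the rack (rack x above 0), 180 mm long x 45 wide x 20 high, 0.32 kg; origin at the centre of its underside, x along its length, z up; its length runs along the rack's y; a free gap of at least 36 mm lies between the two
- stone_a: big grey two-layer sharpening stone lying on the worktop left of the rack, 180 mm long x 45 wide x 20 high, 0.32 kg; origin at the centre of its underside, x along its length, z up
- stone_b: second big grey two-layer sharpening stone lying on the worktop left of the rack, same as stone_a: 180 mm long x 45 wide x 20 high, 0.32 kg; origin at the centre of its underside, x along its length, z up
- small_hone: smaller grey two-layer hone lying on the worktop left of the rack, 140 mm long x 35 wide x 20 high, 0.2 kg; origin at the centre of its underside, x along its length, z up
- razor_case: bystander: grey razor case 42 x 120 x 24 mm on the worktop behind the work; origin at the centre of its underside, y along its length
- gel_jar: bystander: round red jar with a white lid, 88 mm across, 87 high, at the back; origin at the centre of its underside
- phone: bystander: dark phone 71 x 150 x 9 mm, front right of the work; origin at the centre of its underside, y along its length

How it is judged:
By the outcome, as a careful person would: the job done as asked, in the order asked, and still so for the second after the job is handed in, with the robot touching nothing.
It also fails if it takes over 72 s, if anything falls off the work surface, if the arm or the gripper's body presses on something with over 40 N, if the wrist force passes 120 N, or if a joint passes its speed limit or range.

ROBOT

A 6-joint arm with a two-finger parallel gripper is mounted at the origin on a cart in front of the work surface, level with it; the furniture and walls round the work are solid. World frame = base frame: x ahead of the robot, y to its left, z up, the work surface at z = 0. Lengths are in m, angles in degrees, forces in N, time in s.
With the tool pointing down it reaches from about 0.325 to 0.85 m from the base axis. Payload 15.5 kg.
Tool frame: the origin (TCP) lies at the very end of the fingers, on their centre line; the grasp point (between the pads) lies arm.grip_depth behind it (arm.grip_depth is the distance from the TCP to the grasp point, in m); z points along the fingers, y is the line along which they close (so a half turn about z gives the same grasp; the last joint's range is limited). The gripper opens to 91 mm and grips with 3 to 60 N. Pads are 32 mm wide; open, the fingers measure 118 mm over their backs; the gripper's body (76 mm by 178 mm) begins 60 mm behind the grasp point.
Start: joints at [-73.883, 28.281, 77.091, -0, 74.628, -5.472], TCP at [0.23, -0.581, 0.214] pointing down, gripper open.
Joint ranges: [-166.48, 166.48], [-47.26, 123.95], [12.59, 153.08], [-70.14, 250.14], [6.76, 159.57], [-176.63, 176.63]. Speed limits (degrees/s): [108.29, 108.29, 147.25, 172.46, 172.46, 172.46].

INTERFACE

Orientations are given as a 3x3 rotation matrix whose columns are the frame's x, y, z axes.
In Python, from rig import arm gives the robot as it stands. Calls block until the motion is done:
- arm.move_to(position, orientation): joint-space move of the TCP to a pose.
- arm.move_l(position, orientation=None, feed=0.15): straight line of the TCP; orientation=None keeps the orientation; feed is the mean speed in m/s.
- arm.move_joints(angles): joint-space move.
- arm.grip(opening): finger opening in m; the grip force is fixed at half the most; returns when the fingers have stopped.
- arm.sleep(seconds).
- arm.solve_ik(position, orientation): joint angles nearest the present ones, or None.
- arm.snapshot(name): name is "scene" or "top" or "wrist"; returns the picture (420x560x3 uint8, red, green, blue); there is no depth.
- arm.get_calibration(name): a dict with "intrinsics" (3x3 intrinsics, pixels), "cam_to_world" (4x4, takes a point from camera to world coordinates). Camera axes: x right, y down, z forward; pixel columns grow to the right and rows downward; lengths in m; the calibration is good to about 2 mm. A picture is of the moment at which its call begins: read the wrist's pose just before it. get_calibration takes no time and is no camera call; for the wrist camera it gives the pose at the moment of the call.
A pose or a line that the arm cannot do raises arm.Unreachable and nothing moves.
- arm.sign_off(): hands the job in; it is judged then, once.
Readings, each from a call of its own:
- arm.current_t(): time.
- arm.current_joint_positions(): joint angles.
- arm.current_dq(): joint speeds.
- arm.current_tau(): joint torques, N m.
- arm.current_ee_pos(): TCP position.
- arm.current_tool_rot(): TCP orientation.
- arm.current_force(): force on the tool from outside, world axes, zero at the start.
- arm.current_torque(): the same for the moment, N m.
- arm.current_width(): finger opening in m.
- arm.current_grasp_force(): force on a finger pad.
Only numpy, scipy, OpenCV 4.12 (cv2) and the standard library are available. Lean on these libraries where they do the work, as an engineer would, in place of code of your own. Each camera call takes 0.05 s, during which the arm holds its last target. There are 200 camera calls.

## Working session

There is one attempt and no reset: what is moved stays moved. The work goes in short steps, each a Python script; the robot and the scene stay as the last script left them, time stands still between calls to the robot, and variables do not carry over. Pictures are saved under pics/ and viewed, at most 10 in all, crops included, and the job is handed in when it is done.

```bash
mkdir -p pics; ls
python3 - <<'E'
from rig import arm
import cv2,numpy as np
for n in("top","scene"):
    im=arm.snapshot(n); cv2.imwrite(f"pics/{n}0.png",im[:,:,::-1]); c=arm.get_calibration(n); print(n,c["intrinsics"],np.round(c["cam_to_world"],4))
c=arm.get_calibration("wrist");print(c["intrinsics"],np.round(c["cam_to_world"],4))
print(arm.grip_depth,arm.current_ee_pos(),np.round(arm.current_tool_rot(),3),arm.current_t())
E
```

```text
pics
top [[511.3954649    0.         281.3781994 ]
 [  0.         511.3954649  210.50992225]
 [  0.           0.           1.        ]] [[ 0.0071 -0.9942  0.1071  0.4369]
 [-0.9998 -0.0053  0.0177 -0.1322]
 [-0.0171 -0.1072 -0.9941  1.5822]
 [ 0.      0.      0.      1.    ]]
scene [[469.80490902   0.         278.05390688]
 [  0.         469.80490902 205.80895943]
 [  0.           0.           1.        ]] [[ 0.9998  0.0115 -0.0165  0.6112]
 [ 0.0187 -0.8331  0.5528 -0.9032]
 [-0.0073 -0.553  -0.8332  1.2291]
 [ 0.      0.      0.      1.    ]]
[[322.87884659   0.         278.27051634]
 [  0.         322.87884659 214.74290863]
 [  0.           0.           1.        ]] [[ 3.675e-01 -8.928e-01 -2.605e-01  3.032e-01]
 [-9.300e-01 -3.530e-01 -1.021e-01 -5.521e-01]
 [-8.000e-04  2.798e-01 -9.601e-01  3.843e-01]
 [ 0.000e+00  0.000e+00  0.000e+00  1.000e+00]]
0.0188 [ 0.229879   -0.58085658  0.21341077] [[ 0.93   0.368 -0.   ]
 [ 0.368 -0.93   0.001]
 [ 0.    -0.001 -1.   ]] 0.1
```

View pics/top0.png

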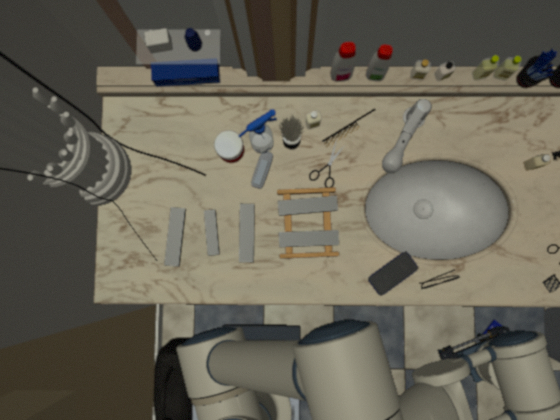

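View pics/scene0.png

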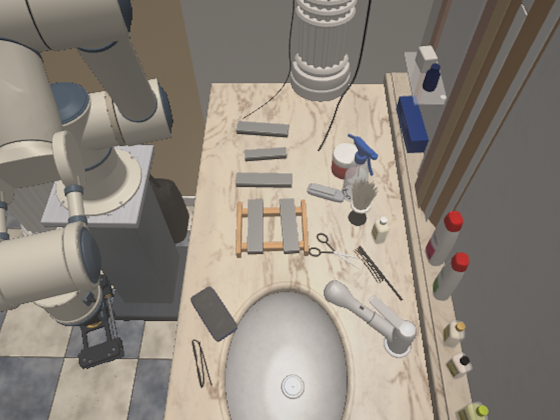

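The top view shows the rack at px (308,222). The three loose stones are at (175,237), (211,232, the hone) and (247,232), roughly parallel to world x. The case, jar and phone are at (262,170), (229,146) and (393,272), clear of the work. Next I take wrist views from closer.

```bash
cat > h.py <<'E'
from rig import arm
import cv2,numpy as np
def R(yaw):  # tool down, tool x at world angle yaw (deg)
    c,s=np.cos(np.radians(yaw)),np.sin(np.radians(yaw)); return np.array([[c,s,0],[s,-c,0],[0,0,-1.]])
def snap(name,cam="wrist"):
    c=arm.get_calibration(cam); im=arm.snapshot(cam)
    cv2.imwrite(f"pics/{name}.png",im[:,:,::-1]); np.savez(f"pics/{name}.npz",K=c["intrinsics"],T=c["cam_to_world"]); return im
def load(name):
    d=np.load(f"pics/{name}.npz"); return cv2.imread(f"pics/{name}.png"),d["K"],d["T"]
def rays(K,T,uv):
    uv=np.atleast_2d(np.asarray(uv,float)); d=np.c_[uv,np.ones(len(uv))]@np.linalg.inv(K).T@T[:3,:3].T
    return T[:3,3],d
def plane(K,T,uv,z):
    o,d=rays(K,T,uv); return (o+d*((z-o[2])/d[:,2])[:,None])[:,:2]
def tri(obs):  # obs: list of (K,T,uv) -> point, residual
    A=np.zeros((3,3));b=np.zeros(3);L=[]
    for K,T,uv in obs:
        o,d=rays(K,T,uv);d=d[0]/np.linalg.norm(d[0]);P=np.eye(3)-np.outer(d,d);A+=P;b+=P@o;L.append((o,P))
    x=np.linalg.solve(A,b); return x,max(np.linalg.norm(P@(x-o)) for o,P in L)
E
python3 - <<'E'
from h import *
q=R(0)
for n,p in(("w1",(.49,-.19,.24)),("w2",(.49,0.0,.24)),("w3",(.47,.15,.24))):
    arm.move_to(p,q); snap(n); print(n,arm.current_t(),arm.current_joint_positions())
E
python3 -c "
import cv2,numpy as np
a=[cv2.imread(f'pics/w{i}.png') for i in(1,2,3)]
cv2.imwrite('pics/m1.png',cv2.resize(np.vstack([np.hstack(a[:2])]),(800,300)))"
```

```text
w1 1.8667 [-2.77826101e+01  1.87598244e+01  8.89285888e+01 -6.34601847e-03
  7.23120851e+01  6.22627609e+01]
w2 2.7 [-7.08077873e+00  1.58135318e+01  9.34528253e+01 -1.81293072e-02
  7.07181310e+01  8.29655540e+01]
w3 3.4083 [ 1.06519352e+01  1.60900229e+01  9.30513948e+01 -1.99489018e-02
  7.08587576e+01  1.00713851e+02]
```

View pics/w1.png

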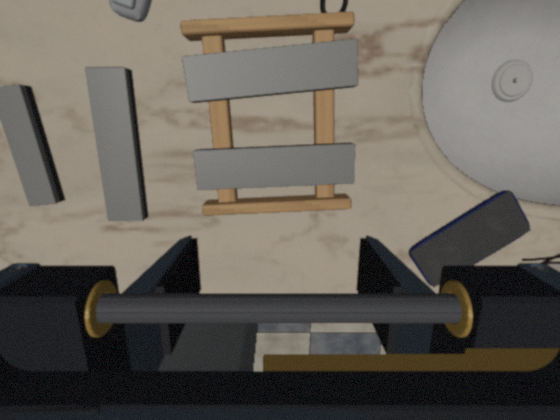

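View pics/w3.png

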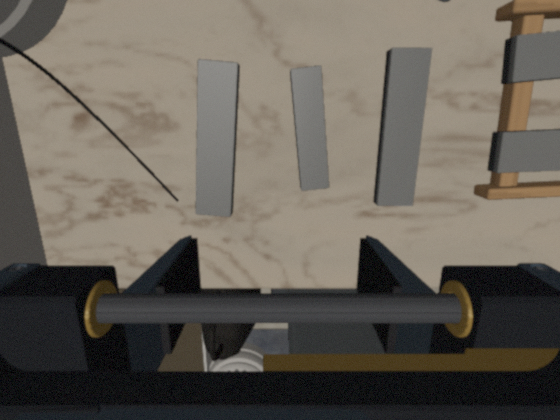

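Wrist view w1 shows the rack with far_stone (270,70) and near_stone (275,167). There are clear margins to both bars, and the far stone is slightly yawed. w3 shows the loose stones at (217,138), (311,128, the hone) and (403,127). Next I segment the top faces and triangulate.

```bash
cat >> h.py <<'E'
def stones(name,amin=1500):
    im,K,T=load(name); hsv=cv2.cvtColor(im,cv2.COLOR_BGR2HSV)
    m=((hsv[...,1]<45)&(hsv[...,2]>80)&(hsv[...,2]<150)).astype(np.uint8); m[232:]=0
    m=cv2.morphologyEx(m,cv2.MORPH_OPEN,np.ones((3,3))); out=[]
    for c in cv2.findContours(m,cv2.RETR_EXTERNAL,cv2.CHAIN_APPROX_NONE)[0]:
        x,y,w,h=cv2.boundingRect(c)
        if cv2.contourArea(c)<amin or x<2 or x+w>558 or y<2: continue
        out.append(c[:,0,:])
    return out,K,T
def rect(c,K,T,z):  # rectangle on plane z: centre, size (long,short), yaw of long axis
    p=plane(K,T,c,z)*1000; (ctr,(w,h),a)=cv2.minAreaRect(p.astype(np.float32))
    if w<h: w,h,a=h,w,a+90
    return np.array(ctr)/1000,(w,h),(a+90)%180-90,p.mean(0)/1000
E
python3 - <<'E'
from h import *
for n in("w1","w2","w3"):
    cs,K,T=stones(n)
    for c in cs:
        b=cv2.minAreaRect(c.astype(np.float32)); 
        print(n,np.round(b[0]),len(c),[ (z,np.round(r[0],4),np.round(r[1],1),round(r[2],2)) for z in(.02,.048) for r in [rect(c,K,T,z)]])
im,_,_=load("w1"); hsv=cv2.cvtColor(im,cv2.COLOR_BGR2HSV)
for p in((70,270),(167,275),(140,118),(145,150),(25,250),(38,250),(120,220),(205,250),(100,300)): print(p,hsv[p])
E
```

```text
w1 [275. 166.] 416 [(0.02, array([ 0.5161, -0.1859]), array([197.9,  54.8]), -86.88), (0.048, array([ 0.5198, -0.1862]), array([183.7,  50.8]), -86.88)]
w1 [112. 144.] 394 [(0.02, array([0.5364, 0.0064]), array([181.9,  53.7]), -0.32), (0.048, array([ 0.5388, -0.0078]), array([168.9,  49.8]), -0.32)]
w1 [271.  70.] 462 [(0.02, array([ 0.6221, -0.1817]), array([195.9,  51.6]), -84.68), (0.048, array([ 0.6183, -0.1824]), array([181.9,  47.9]), -84.68)]
w2 [445. 166.] 422 [(0.02, array([ 0.5162, -0.2012]), array([196.3,  53.2]), -87.57), (0.048, array([ 0.52  , -0.1868]), array([182.2,  49.4]), -87.57)]
w2 [182. 145.] 298 [(0.02, array([0.537 , 0.1118]), array([143.3,  36.7]), 5.91), (0.048, array([0.5393, 0.1038]), array([133. ,  34.1]), 5.91)]
w2 [ 90. 154.] 375 [(0.02, array([0.5239, 0.2246]), array([181.9,  45.8]), -5.11), (0.048, array([0.5271, 0.2084]), array([168.9,  42.5]), -5.11)]
w2 [275. 144.] 383 [(0.02, array([0.5361, 0.0031]), array([180.9,  48.8]), -0.09), (0.048, array([0.5384, 0.0028]), array([167.9,  45.3]), -0.09)]
w2 [456.  71.] 444 [(0.02, array([ 0.6221, -0.1984]), array([196. ,  51.5]), -84.65), (0.048, array([ 0.6183, -0.1842]), array([182. ,  47.8]), -84.65)]
w3 [321. 126.] 399 [(0.02, array([0.5387, 0.0933]), array([143.9,  78.6]), 4.87), (0.048, array([0.5395, 0.0973]), array([133.6,  73. ]), 4.87)]
w3 [215. 138.] 389 [(0.02, array([0.5229, 0.2252]), array([184.4,  48. ]), -5.68), (0.048, array([0.5248, 0.2197]), array([171.2,  44.5]), -5.68)]
w3 [412. 128.] 463 [(0.02, array([ 0.5359, -0.0083]), array([181.4,  70. ]), -0.13), (0.048, array([0.5369, 0.003 ]), array([168.4,  65. ]), -0.13)]
(70, 270) [ 30   8 128]
(167, 275) [ 23   8 121]
(140, 118) [ 25  13 121]
(145, 150) [ 19  44 156]
(25, 250) [ 17 105 158]
(38, 250) [ 16  50 127]
(120, 220) [ 17 106 157]
(205, 250) [ 17 107 157]
(100, 300) [ 20  39 155]
```

```bash
sed -i 's/(hsv\[...,1\]<45)&(hsv\[...,2\]>80)&(hsv\[...,2\]<150)/(hsv[...,1]<28)\&(hsv[...,2]>104)\&(hsv[...,2]<145)/' h.py
cat >> h.py <<'E'
def bars(name):
    im,K,T=load(name); hsv=cv2.cvtColor(im,cv2.COLOR_BGR2HSV)
    m=((hsv[...,1]>80)&(hsv[...,2]>140)&(hsv[...,0]<25)).astype(np.uint8); m[232:]=0
    m=cv2.morphologyEx(m,cv2.MORPH_OPEN,np.ones((3,41)) if 0 else np.ones((1,35)))
    return [c[:,0,:] for c in cv2.findContours(m,cv2.RETR_EXTERNAL,cv2.CHAIN_APPROX_NONE)[0] if cv2.contourArea(c)>600],K,T
E
python3 - <<'E'
from h import *
D={}
for n in("w1","w2","w3"):
    cs,K,T=stones(n)
    for c in cs:
        b=cv2.boxPoints(cv2.minAreaRect(c.astype(np.float32))).mean(0)
        r=[rect(c,K,T,z) for z in(.02,.048)]
        k=min(r,key=lambda q:abs(q[1][0]-(180 if q[1][0]>150 else 140)))
        print(n,np.round(b),[np.round(k[0],4),np.round(k[1],1),round(k[2],2)])
        p=plane(K,T,b,.03)[0]; D.setdefault((round(k[0][0]*12),round(k[0][1]*16)),[]).append((K,T,b))
    bs,K,T=bars(n)
    for c in bs:
        k=rect(c,K,T,.038); print(n,"bar",np.round(c.mean(0)),np.round(k[0],4),np.round(k[1],1),round(k[2],2))
for k,o in D.items():
    if len(o)>1: print(k,tri(o))
E
```

```text
w1 [274. 167.] [array([ 0.5187, -0.1866]), array([179.1,  44.3]), -87.92]
w1 [113. 144.] [array([0.5372, 0.003 ]), array([178.2,  43.5]), -0.28]
w1 [271.  70.] [array([ 0.6189, -0.183 ]), array([178.8,  43.9]), -84.53]
w1 bar [271. 207.] [ 0.4702 -0.1878] [175.5  10.5] -87.55
w1 bar [261.  22.] [ 0.6659 -0.1789] [175.8  10.6] -87.56
w2 [445. 167.] [array([ 0.5184, -0.187 ]), array([178.1,  43.2]), -87.75]
w2 [183. 145.] [array([0.5379, 0.1115]), array([138.9,  33.8]), 5.98]
w2 [ 90. 154.] [array([0.5244, 0.2242]), array([178.7,  43.2]), -5.14]
w2 [275. 144.] [array([0.5374, 0.003 ]), array([178.3,  44.1]), -0.18]
w2 [455.  70.] [array([ 0.6192, -0.1834]), array([178.1,  43.4]), -84.58]
w2 bar [431. 207.] [ 0.4701 -0.1888] [175.5  10. ] -88.11
w2 bar [450.  23.] [ 0.6655 -0.1792] [176.4  10.3] -88.3
w3 [310. 128.] [array([0.5377, 0.1113]), array([139.1,  34. ]), 6.15]
w3 [214. 138.] [array([0.5242, 0.2242]), array([178.9,  43.7]), -4.94]
w3 [403. 126.] [array([0.5368, 0.0026]), array([177.8,  43. ]), -0.1]
(6, -3) (array([ 0.51934574, -0.18694963,  0.05053023]), np.float64(0.0001811137283310052))
(6, 0) (array([0.54302174, 0.00349523, 0.02037754]), np.float64(0.0006385681206256088))
(7, -3) (array([ 0.61947853, -0.18397587,  0.04836584]), np.float64(0.00013266696785115518))
(6, 2) (array([0.54123862, 0.11227451, 0.0210963 ]), np.float64(8.375728011394059e-05))
(6, 4) (array([0.53014679, 0.22494643, 0.01744222]), np.float64(0.00010224821861834066))
```

Triangulated heights are 0.050 and 0.048 for the rack stones and 0.017–0.021 for the loose ones. The sizes come out 178×43.5 and 139×34 mm, and the bars are 196 mm apart, all as they should be. The rack centre is about (0.568,-0.184) with yaw about 2.4°. I now push the stones apart from inside the gap with the opened fingers, guarded by force.

Run:
```python
from h import *
C=np.array([.568,-.184]);yaw=2.4;q=R(yaw);ex=q[:2,0]
def P(s,z): return [*(C+s*ex),z]
arm.grip(.084)
arm.move_to(P(0,.11),q); arm.move_l(P(0,.034),feed=.12)
f0=np.array(arm.current_force()); print("t",arm.current_t(),"f0",f0,arm.current_width())
for sg in(1,-1):
    arm.move_l(P(sg*.010,.034),feed=.08); f0=np.array(arm.current_force()); s=.010
    while s<.040:
        s+=.001; arm.move_l(P(sg*s,.034),feed=.02)
        f=(np.array(arm.current_force())-f0)[:2]@ex*sg
        if s>.018: print(round(s,4),round(f,1),end="; ")
        if f<-14: break
    p=np.array(arm.current_ee_pos()); print("\nside",sg,"s",(p[:2]-C)@ex,p,"torque",np.round(arm.current_torque(),2),arm.current_t())
    arm.move_l(P(sg*(s-.006),.034),feed=.05)
arm.move_l(P(0,.034),feed=.12)
arm.move_l(P(-.08,.24),feed=.2); snap("w4"); print(arm.current_t())
for c in (X:=stones("w4"))[0]:
    r=[rect(c,*X[1:],z) for z in(.02,.048)]; k=min(r,key=lambda q:abs(q[1][0]-180)); print(np.round(k[0],4),np.round(k[1],1),round(k[2],2))
for c in (X:=bars("w4"))[0]: k=rect(c,*X[1:],.038); print("bar",np.round(k[0],4),np.round(k[1],1),round(k[2],2))
```

```text
t 5.925 f0 [ 1.22027593 -0.31320981  0.97900112] 0.08380423649872264
0.018 -0.8; 0.019 0.1; 0.02 -0.8; 0.021 -0.8; 0.022 -0.6; 0.023 -0.9; 0.024 -0.7; 0.025 -0.7; 0.026 -0.8; 0.027 0.2; 0.028 -0.1; 0.029 -5.6; 0.03 -10.3; 0.031 -15.8; 
side 1 s 0.028567576548602303 [ 0.59654317 -0.18281923  0.03390618] torque [-0.57  2.89  0.47] 11.45
0.018 -2.4; 0.019 -2.1; 0.02 -2.4; 0.021 -1.5; 0.022 -2.1; 0.023 -2.1; 0.024 -2.6; 0.025 -2.0; 0.026 -1.6; 0.027 -2.0; 0.028 -3.5; 0.029 -8.0; 0.03 -12.2; 0.031 -16.1; 
side -1 s -0.028461352922891286 [ 0.53956426 -0.18520737  0.03467227] torque [ 1.53 -2.78  0.67] 17.55
19.4833
[ 0.4999 -0.1873] [178.8  42.4] -87.62
[0.5373 0.0032] [178.8  43.6] -0.47
[ 0.636  -0.1836] [178.8  42.9] -87.33
bar [ 0.4695 -0.188 ] [176.2   8.6] -87.62
bar [ 0.6657 -0.1787] [175.9   9. ] -87.63
```

View pics/w4.png

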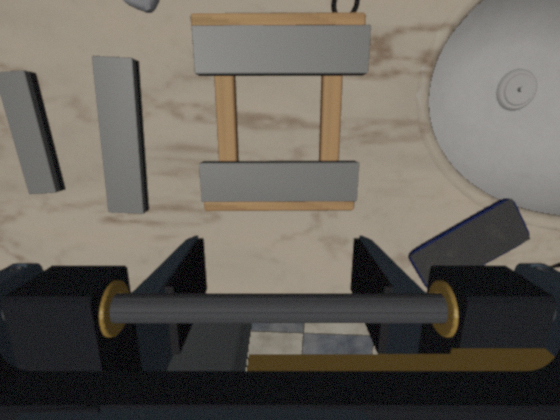

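w4 shows both stones against their bars, at (281,50) and (279,182), parallel to them. The touch contacts at ±28.5 mm confirm the rack centre at x=0.568. I carry stone_b to the right ends first, then look.

```bash
cat >> h.py <<'E'
C=np.array([.568,-.184]);YAW=2.5;Q=R(YAW)
EX=Q[:2,0];EY=np.array([-EX[1],EX[0]])
def rk(p): d=np.asarray(p)[:2]-C; return np.array([d@EX,d@EY])*1000
def w(x,y): return C+(x*EX+y*EY)/1000
def pick(xy,yaw,op=.06):
    q=R(yaw); arm.grip(op) if abs(arm.current_width()-op)>.003 else None
    arm.move_to([*xy,.07],q); arm.move_l([*xy,.005],feed=.12); arm.grip(.02)
    z=arm.current_ee_pos()[2]; print("grip",round(arm.current_width(),4),arm.current_grasp_force(),"z",round(z,4),round(arm.current_t(),1))
    arm.move_l([*xy,.13],feed=.25); return z
def place(xy,yaw,ztcp,op=.06):
    q=R(yaw); arm.move_to([*xy,.13],q); arm.move_l([*xy,ztcp+.004],feed=.15); arm.sleep(.1)
    f0=arm.current_force()[2]; z=ztcp+.004
    while z>ztcp-.003:
        z-=.0007; arm.move_l([*xy,z],feed=.02); f=arm.current_force()[2]-f0
        if f>4: break
    print("down cmd",round(z,4),"ee",np.round(arm.current_ee_pos(),4),"f",round(f,1),"slip w",round(arm.current_width(),4))
    arm.grip(op); arm.move_l([*xy,ztcp+.08],feed=.25)
def look(name,zs):
    snap(name); print("t",arm.current_t()); cs,K,T=stones(name,800)
    for c in cs:
        for z in zs:
            k=rect(c,K,T,z); print(z,np.round(k[0],4),"rack",np.round(rk(k[0]),1),np.round(k[1],1),round(k[2],2))
E
python3 - <<'E'
from h import *
z=pick((.5373,.003),-.25)
place(w(0,-69),YAW,.048+z)
arm.move_l([*w(-80,0),.24],R(YAW),feed=.3); look("w5",(.02,.048,.068))
E
```

```text
grip 0.0448 30.00146895647049 z 0.0057 22.1
down cmd 0.0528 ee [ 0.5711 -0.253   0.0537] f 16.4 slip w 0.0444
t 27.9
0.02 [ 0.4931 -0.164 ] rack [-74.   23.2] [145.9  45.8] -87.53
0.048 [ 0.4984 -0.1655] rack [-68.7  21.5] [135.5  42.5] -87.53
0.068 [ 0.5022 -0.1666] rack [-64.9  20.3] [128.   40.1] -87.53
0.02 [ 0.6398 -0.1594] rack [72.8 21.5] [144.1  45.7] -87.52
0.048 [ 0.6346 -0.1612] rack [67.5 19.9] [133.8  42.4] -87.52
0.068 [ 0.6308 -0.1625] rack [63.7 18.8] [126.4  40. ] -87.52
0.02 [ 0.5706 -0.2631] rack [ -0.8 -79.1] [202.4  50. ] 2.5
0.048 [ 0.5704 -0.2575] rack [ -0.8 -73.5] [187.8  46.4] 2.5
0.068 [ 0.5702 -0.2534] rack [ -0.8 -69.5] [177.5  43.9] 2.5
```

View pics/w5.png

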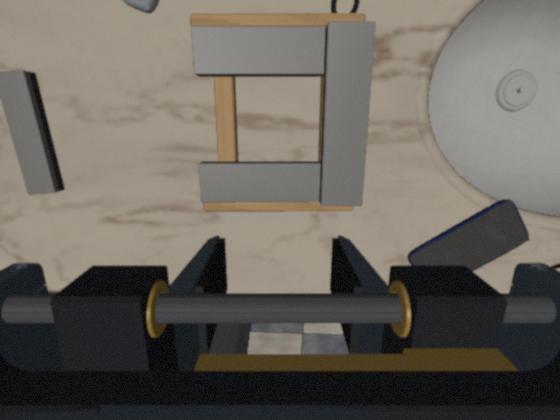

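w5 shows stone_b at (347,115), flush over the right ends: measured (-0.8,-69.5) mm in the rack at yaw 2.5°, level with the lower stones. Stone_a goes on the left next.

Run:
```python
from h import *
z=pick((.5243,.2244),-5.05)
place(w(0,66.5),YAW,.048+z)
arm.move_l([*w(-80,0),.24],R(YAW),feed=.3); look("w6",(.048,.068)); print(arm.current_joint_positions())
```

```text
grip 0.0447 29.996983408927917 z 0.0057 30.6
down cmd 0.0535 ee [ 0.5652 -0.1176  0.0537] f 6.1 slip w 0.0449
t 36.4083
0.048 [ 0.4999 -0.1885] rack [-68.2  -1.6] [89.5 42.4] -87.57
0.068 [ 0.5036 -0.1883] rack [-64.5  -1.5] [84.5 40.1] -87.57
0.048 [ 0.6358 -0.1828] rack [67.8 -1.7] [90.5 42.3] -87.58
0.068 [ 0.632  -0.1828] rack [64.  -1.6] [85.5 40. ] -87.58
0.048 [ 0.5707 -0.2575] rack [ -0.5 -73.6] [187.6  46.5] 2.49
0.068 [ 0.5705 -0.2535] rack [ -0.5 -69.5] [177.2  43.9] 2.49
0.048 [ 0.5646 -0.1139] rack [-0.3 70.2] [187.5  46.5] 2.42
0.068 [ 0.5647 -0.1178] rack [-0.4 66.3] [177.2  43.9] 2.42
[-2.75152808e+01  1.86311964e+01  8.93795677e+01  1.59946336e-02
  7.21220123e+01  5.99814057e+01]
```

View pics/w6.png

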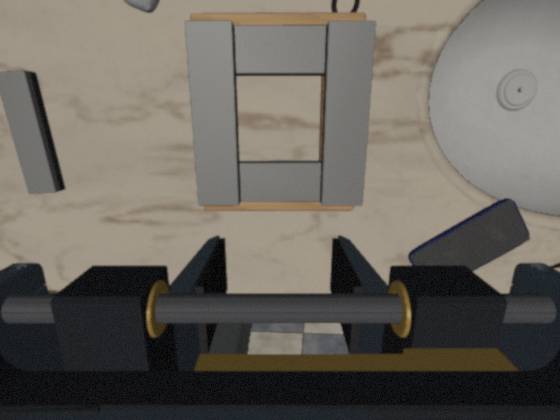

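w6 shows stone_a at (213,113), parallel and flush over the left ends: measured (-0.4,66.3) at 2.4°. The small hone goes across the middle, turned 90°.

Run:
```python
from h import *
z=pick((.5378,.1116),6.07,.055)
place(w(0,-1.3),YAW+90,.068+z,.055)
arm.move_l([*w(-80,0),.26],R(YAW+90),feed=.25)
arm.move_to([*w(-110,0),.26],R(YAW)); look("w7",(.068,.088))
snap("scene9","scene"); print(arm.current_width())
```

```text
grip 0.0346 30.000973641872406 z 0.0055 39.2
down cmd 0.0733 ee [ 0.5681 -0.1853  0.0735] f 4.9 slip w 0.0347
t 46.875
0.068 [ 0.5017 -0.1886] rack [-66.4  -1.7] [85.2 40.5] -87.44
0.088 [ 0.5037 -0.1884] rack [-64.4  -1.6] [80.5 38.2] -87.44
0.055046847681764356
```

View pics/w7.png

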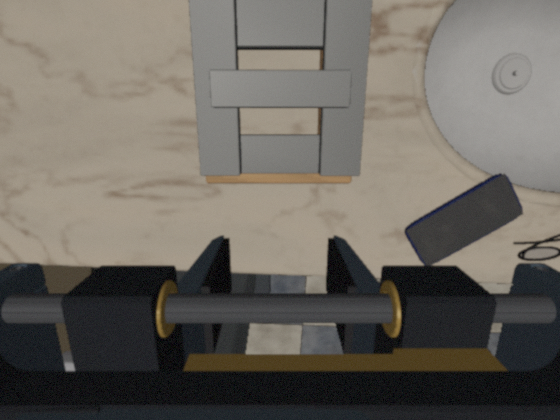

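View pics/scene9.png

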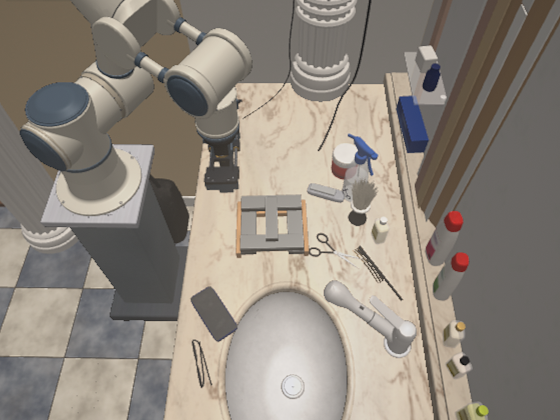

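w7 shows the hone centred across the upper pair, corners about (210,70) to (351,107). The scene view shows the whole stack square, with the case, jar and phone where they were. I do one numeric check of the hone corners, then hand in.

Run:
```python
from h import *
_,K,T=load("w7")
p=plane(K,T,[(210,70),(350,69),(351,107),(211,108)],.088); r=np.array([rk(x) for x in p]); print(np.round(r,1),r.mean(0))
if np.all(abs(r.mean(0)-[-.4,-1.5])<5): print(arm.sign_off(),arm.current_t())
```

```text
[[ 16.3  66.6]
 [ 17.3 -70.1]
 [-17.9 -73.3]
 [-19.   67.6]] [-0.80663196 -2.29008273]
the job is handed in; nothing more can be done
the job is handed in; nothing more can be done
```

The stones are stacked as asked and the job is handed in at about 47 s. In the last images the stack was square and flush, with lower-stone ends within about 1.5 mm and the hone centred within about 1 mm; the razor case, gel jar and phone were not touched.

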